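# Load and clamp down a leak-test chamber

### The job

Pick every pressure sensor (aluminium block with a round brass stub; two to four of them) out of the crate and put them in the open leak-test chamber, leaving the other parts in the crate. Then swing the lid fully shut over the chamber and tighten its four T-bar screws clockwise in crisscross order in two passes: first a screw and the one diagonally opposite, then the other diagonal pair, each just until its bar stands diagonal (45 degrees), and only then, again one diagonal pair before the other, all the way to the stop (90 degrees). Leave the screws alone until the lid is shut, and do not disturb the other things on the bench.

Things in the scene. Friction and masses are not known exactly. Their poses are not given: they have to be found in the camera images.
- chamber: leak-test chamber, a fixed open-topped aluminium box 240 x 240 mm outside and 78 mm high, walls and floor 12 mm thick (inside 216 x 216 mm). Origin at the centre of its underside, x towards its back (away from the robot), y to its left, z up. A 24 mm post for the lid stands outside the corner at x +135, y -135 mm and is the lid's hinge axis
- lid (a joint): the lid, an aluminium plate 246 x 246 x 12 mm that turns level about the upright post, just above the chamber's rim (its top is 91 mm above the bench). 0 = shut, squarely over the chamber, against a stop; grows as it swings anticlockwise (from above) to the right; starts 1.6 to 1.9 rad. Stiff (about 0.9 N m), stays where it is left. Sweeping shut it passes in front of the chamber's right front corner
- lid_knob (a point): middle of the upright black knob in the centre of the lid: 28 mm across, 42 mm tall standing on the lid, this point 22 mm above the lid's top. 191 mm from the lid's hinge axis. The knob may be gripped or pushed
- screw_a (a joint): turn of the T-bar clamp screw that is at the front left of the lid when shut (90 mm from the lid's centre in x and in y). 0 = loose, bar along the chamber's x (with the lid shut); grows clockwise seen from above; 0.79 (45 degrees) = bar diagonal; 1.57 (90 degrees) = tight, at its stop, bar along the chamber's y. Stays where left, needs about 0.12 N m. Starts 0 to 0.25
- screw_a_bar (a point): centre of that screw's T-bar, on its turning axis: bar 50 long x 12 wide x 22 mm tall, its underside 18 mm above the lid. x along the bar
- screw_b (a joint): turn of the T-bar clamp screw that is at the front right of the lid when shut (90 mm from the lid's centre in x and in y). 0 = loose, bar along the chamber's x (with the lid shut); grows clockwise seen from above; 0.79 (45 degrees) = bar diagonal; 1.57 (90 degrees) = tight, at its stop, bar along the chamber's y. Stays where left, needs about 0.12 N m. Starts 0 to 0.25
- screw_b_bar (a point): centre of that screw's T-bar, on its turning axis: bar 50 long x 12 wide x 22 mm tall, its underside 18 mm above the lid. x along the bar
- screw_c (a joint): turn of the T-bar clamp screw that is at the back right of the lid when shut (90 mm from the lid's centre in x and in y). 0 = loose, bar along the chamber's x (with the lid shut); grows clockwise seen from above; 0.79 (45 degrees) = bar diagonal; 1.57 (90 degrees) = tight, at its stop, bar along the chamber's y. Stays where left, needs about 0.12 N m. Starts 0 to 0.25
- screw_c_bar (a point): centre of that screw's T-bar, on its turning axis: bar 50 long x 12 wide x 22 mm tall, its underside 18 mm above the lid. x along the bar
- screw_d (a joint): turn of the T-bar clamp screw that is at the back left of the lid when shut (90 mm from the lid's centre in x and in y). 0 = loose, bar along the chamber's x (with the lid shut); grows clockwise seen from above; 0.79 (45 degrees) = bar diagonal; 1.57 (90 degrees) = tight, at its stop, bar along the chamber's y. Stays where left, needs about 0.12 N m. Starts 0 to 0.25
- screw_d_bar (a point): centre of that screw's T-bar, on its turning axis: bar 50 long x 12 wide x 22 mm tall, its underside 18 mm above the lid. x along the bar
- crate: grey open crate, fixed, 230 (x) x 320 (y) x 50 mm high, walls and floor 5 mm thick; holds the mixed parts. Origin at the centre of its underside
- sensor1: pressure sensor, present or not: aluminium block 40 x 26 x 26 mm with a round brass stub (14 mm thick, 16 mm long, with a thin steel collar 20 mm across) on one end. Origin at the centre of the block, x along the stub (stub tip 36 mm from the origin, plain end at -20 mm). Lies with x level at the start. About 80 g; None when absent
- sensor2: pressure sensor, present or not: aluminium block 40 x 26 x 26 mm with a round brass stub (14 mm thick, 16 mm long, with a thin steel collar 20 mm across) on one end. Origin at the centre of the block, x along the stub (stub tip 36 mm from the origin, plain end at -20 mm). Lies with x level at the start. About 80 g; None when absent
- sensor3: pressure sensor, present or not: aluminium block 40 x 26 x 26 mm with a round brass stub (14 mm thick, 16 mm long, with a thin steel collar 20 mm across) on one end. Origin at the centre of the block, x along the stub (stub tip 36 mm from the origin, plain end at -20 mm). Lies with x level at the start. About 80 g; None when absent
- sensor4: pressure sensor, present or not: aluminium block 40 x 26 x 26 mm with a round brass stub (14 mm thick, 16 mm long, with a thin steel collar 20 mm across) on one end. Origin at the centre of the block, x along the stub (stub tip 36 mm from the origin, plain end at -20 mm). Lies with x level at the start. About 80 g; None when absent
- spacer: plain aluminium block 40 x 26 x 26 mm without any stub, in the crate; not a sensor. Origin at its centre, x along its length
- bolt: steel bolt, lying: square head 26 x 26 x 12 mm centred 20 mm to -x of the origin, shank 16 mm thick reaching 28 mm to +x, in the crate
- tee: brass tee fitting of 20 mm round bar: 50 mm long along its x, branch 24 mm along its y, origin where they cross; in the crate
- collar: steel shaft collar, ring 38 mm outside, 20 mm hole, 20 mm tall, origin at the centre of its underside; in the crate
- oil_can: grey can 60 mm across, 100 mm tall, standing on the bench behind the crate and chamber. Bystander
- spanner: steel spanner 190 mm long lying on the bench in front of the chamber, origin under its middle. Bystander
- carton: cardboard carton 90 x 220 x 60 mm on the bench behind the crate. Bystander
- driver: screwdriver 180 mm long lying on the bench behind the chamber. Bystander

How it is judged:
By the outcome, as a careful person would: the job done as asked, in the order asked, and still so for the second after the job is handed in, with the robot touching nothing.
Of sensor1, sensor2, sensor3, sensor4 only 2 to 4 are there at a start; the rules pass over those that are not, and their reading is None.
At some moment in a run one of sensor1, sensor2, sensor3, sensor4 may be knocked a few centimetres aside while the robot is not near it.
Once in a run the grip may slacken for a moment while it holds something.
It also fails if it takes over 210 s, if anything falls off the work surface, if the arm or the gripper's body presses on something with over 40 N, if the wrist force passes 120 N, or if a joint passes its speed limit or range.

### The arm

A 6-joint arm with a two-finger parallel gripper is mounted at the origin on the work surface. World frame = base frame: x ahead of the robot, y to its left, z up, the work surface at z = 0. Lengths are in mm, angles in rad, forces in N, time in s.
With the tool pointing down it reaches from about 375 to 975 mm from the base axis. Payload 3.8 kg.
Tool frame: the origin (TCP) lies at the very end of the fingers, on their centre line; the grasp point (between the pads) lies 19 mm behind it; z points along the fingers, y is the direction in which the jaws open and shut (so a half turn about z gives the same grasp; the last joint's range is limited). The gripper opens to 88 mm and grips with 3 to 60 N. Pads are 18 mm wide; open, the fingers measure 123 mm over their backs; the gripper's body (75 mm by 187 mm) begins 45 mm behind the grasp point.
Start: joints at [-1.245, 0.264, 1.604, -0, 1.274, -0.037], TCP at [239.547, -631.059, 238.706] pointing down, gripper open.
Joint ranges: [-2.63, 2.63], [-0.94, 2.18], [0.31, 2.57], [-1.31, 4.45], [0, 2.66], [-2.55, 2.55]. Speed limits (rad/s): [2.57, 2.57, 3.14, 3.14, 3.14, 3.14].

### API

Orientations are given as a 3x3 rotation matrix whose columns are the frame's x, y, z axes.
In Python, from workcell import r, viewer gives the robot as it stands. The module is installed in compiled form; this text tells all that it offers.
- The arm moves only by the shell command python3 -m creep 'ROWS' [OPENING] [FORCE]. ROWS is JSON, a list of rows, each a list of 2 entries, a list of its own where there are three numbers: the shift along the tool's x, y, z in mm, then the turn about the tool's z in degrees. In form: [[[x, y, z], spin], ...]. A call has 1 to 5 rows; each row is the pose to reach, as a shift and turn from the pose measured when the call began, along the tool's axes at that moment; what a row does not reach only later rows make up. A row lasts 1/12 s, in which the tool goes at most 41.7 mm and 7.16 degrees, less where a joint would pass 70% of its speed; a pose out of reach is approached as far as the arm can. A call with a gripper value outside its range is refused whole. OPENING is the closure, from -1 (fully open) to 1 (shut), so that 0 is half open, set as the call begins (- or left out, the last holds). The fingers move at their own pace and stop on an object; FORCE is the grip in N (left out, the last holds). Time passes only in rows, so rows that repeat a pose let the fingers close. It gives the time, the measured TCP pose, the force and the opening at its end, in the units of the state.
- r.get_obs(): the state, without advancing time (a new reading comes with each control period).
- viewer.camera(name): name is "side" or "top"; returns a dict with "image" (400x640x3 uint8, blue, green, red), "intrinsics" (3x3 intrinsics, pixels), "rvec" (rotation vector, rad) and "tvec" (3), from world to camera coordinates, as OpenCV has them. Camera axes: x right, y down, z forward; pixel columns grow to the right and rows downward; lengths in mm; the calibration is good to about 2 mm. A picture is of the moment at which its call begins. There is no depth.
- r.job_done(): hands the job in, once; it reports no verdict.
The state is a dict: "time_s": time; "joint_positions": joint angles; "qvel": joint speeds; "tau": joint torques, N m; "position": TCP position; "tcp_rot": TCP orientation; "ft_force": force on the tool from outside, world axes, zero at the start; "wrist_torque": the same for the moment, N m; "gripper_width": finger opening in mm.
Only numpy, scipy, OpenCV 4.12 (cv2) and the standard library are available. Lean on these libraries where they do the work, as an engineer would, in place of code of your own. Each camera call takes 0.05 s, during which the arm holds its last target. There are 200 camera calls.

## Working session

There is one attempt and no reset: what is moved stays moved. The work goes in short steps, Python scripts to look and compute and a shell command to move; the robot and the scene stay as the last step left them, time stands still between calls to the robot, and variables do not carry over. Pictures are saved under pics/ and viewed, about 12 in all and at most 16, crops included, and the job is handed in when it is done.

```bash
mkdir -p pics; cat > h.py <<'E'
import numpy as np, cv2
from workcell import r, viewer
def shot(name,fn=None):
    c=viewer.camera(name)
    if fn: cv2.imwrite('pics/'+fn,c['image'])
    return c
def ray(c,px):
    R,_=cv2.Rodrigues(np.array(c['rvec'],float)); t=np.array(c['tvec'],float).ravel()
    o=-R.T@t; d=R.T@np.linalg.inv(np.array(c['intrinsics']))@np.array([px[0],px[1],1.0])
    return o,d
def onz(c,px,z):
    o,d=ray(c,px); return (o+d*(z-o[2])/d[2])
def proj(c,p):
    return cv2.projectPoints(np.array([p],float),np.array(c['rvec'],float),np.array(c['tvec'],float),np.array(c['intrinsics'],float),None)[0].ravel()
E
python3 - <<'E'
from h import *
for n in('top','side'):
    c=shot(n,n+'0.png'); o,d=ray(c,(320,200)); print(n,o.round(),(d/np.linalg.norm(d)).round(3),c['intrinsics'][0][0])
    print(onz(c,(0,0),0).round(),onz(c,(639,399),0).round())
o=r.get_obs(); print(o['position'],o['tcp_rot'],o['ft_force'],o['gripper_width'],o['time_s'])
E
```

```text
top [ 506.   82. 1271.] [ 0.056  0.015 -0.998] 426.83398422908897
[1190. 1092.    0.] [   8. -824.    0.]
side [469. 800. 563.] [ 0.131 -0.828 -0.545] 365.76681218780374
[ 6590. -4991.     0.] [ 26. 421.   0.]
[ 239.37618493 -630.46008177  237.53531409] [[ 9.34909153e-01  3.54886631e-01 -5.95061908e-04]
 [ 3.54887114e-01 -9.34907287e-01  1.87139971e-03]
 [ 1.07807023e-04 -1.96076852e-03 -9.99998072e-01]] [ 0.22302996  1.05485792 -1.03273943] 88.05066189084953 0.1
```

View pics/top0.png

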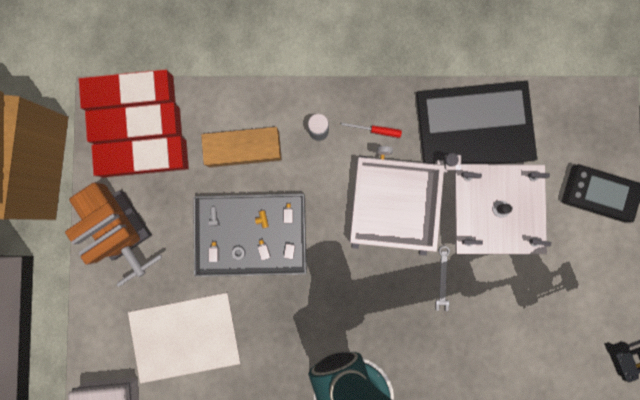

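View pics/side0.png

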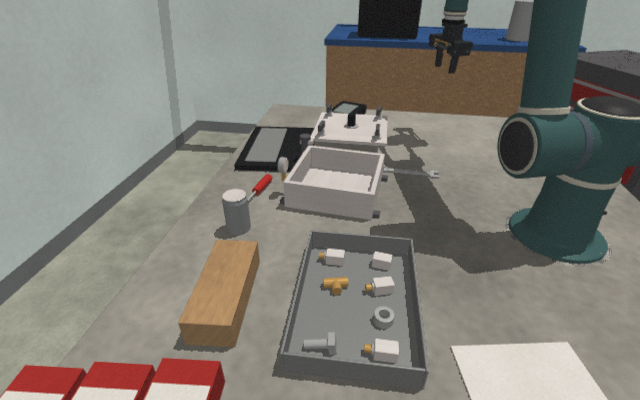

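```bash
python3 - <<'E'
import cv2,numpy as np
im=cv2.imread('pics/top0.png')
a=cv2.resize(im[185:280,188:312],None,fx=6,fy=6,interpolation=cv2.INTER_CUBIC); cv2.imwrite('pics/c1.png',a)
b=cv2.resize(im[145:265,340:560],None,fx=3.6,fy=3.6,interpolation=cv2.INTER_CUBIC); cv2.imwrite('pics/c2.png',b)
E
```

```text
(no output)
```

View pics/c1.png

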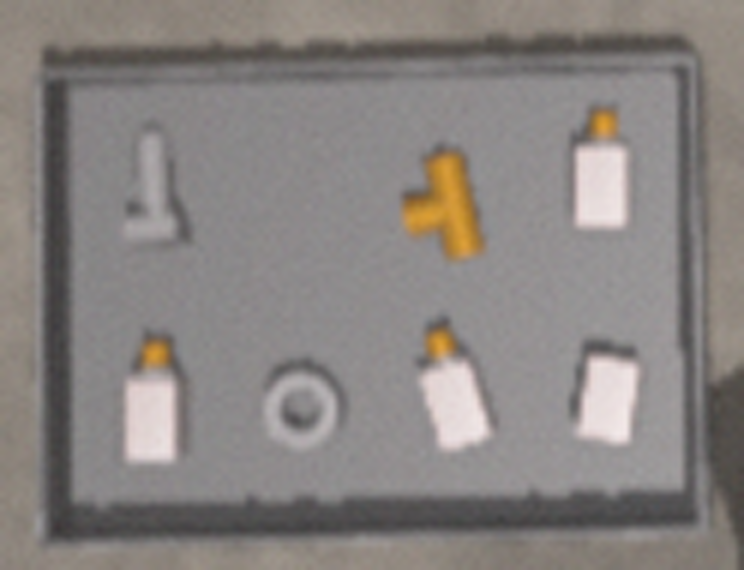

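View pics/c2.png

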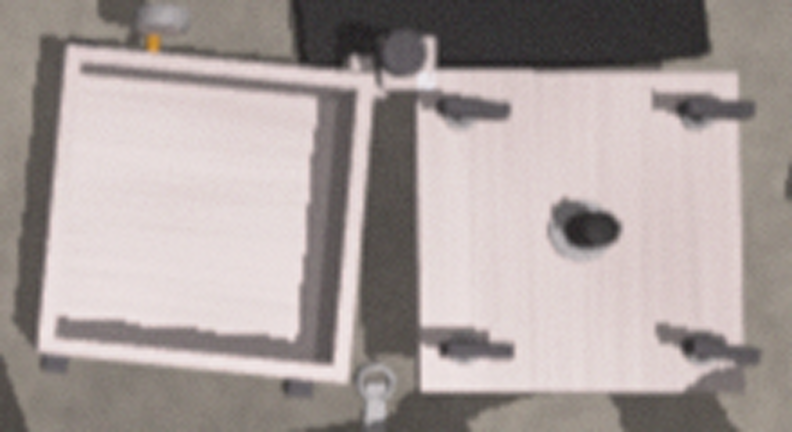

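```bash
cat >> h.py <<'E'
def parts(c,box=(190,190,308,276)):
    """white blocks in the crate: centre (z=31 top), block axis angle, brass-end distance"""
    x0,y0,x1,y1=box; im=c['image'][y0:y1,x0:x1].astype(int)
    w=((im.min(2)>185)).astype(np.uint8)
    hsv=cv2.cvtColor(im.astype(np.uint8),cv2.COLOR_BGR2HSV)
    b=((hsv[...,1]>120)&(hsv[...,0]>8)&(hsv[...,0]<30)).astype(np.uint8)
    def blobs(m,z,amin):
        out=[]
        for k in cv2.findContours(m,cv2.RETR_EXTERNAL,cv2.CHAIN_APPROX_NONE)[0]:
            if cv2.contourArea(k)<amin: continue
            P=np.array([onz(c,(p[0][0]+x0,p[0][1]+y0),z)[:2] for p in k],np.float32)
            out.append((np.mean(cv2.boxPoints(cv2.minAreaRect(P)),0),cv2.minAreaRect(P)))
        return out
    W=blobs(w,31,40); B=blobs(b,18,5)
    for p,q in W:
        bp=cv2.boxPoints(q); e=[bp[1]-bp[0],bp[2]-bp[1]]; L=max(e,key=np.linalg.norm)
        a=np.degrees(np.arctan2(L[1],L[0])); a=(a+90)%180-90
        near=min(B,key=lambda s:np.linalg.norm(s[0]-p)) if B else None
        d=near[0]-p if near else np.zeros(2)
        print('block',p.round(1),'size',np.round(q[1],1),'axis',a.round(1),'brass d',np.linalg.norm(d).round(1),'ang',np.degrees(np.arctan2(d[1],d[0])).round(1))
def go(x,y,z,psi=None):
    """shift in tool axes and spin (deg, split in rows of <=7.1) to TCP target; psi = heading of tool x"""
    o=r.get_obs(); R=np.array(o['tcp_rot']); p=np.array(o['position'])
    cur=np.degrees(np.arctan2(R[1,0],R[0,0])); s=0
    if psi is not None: s=-((psi-cur+90)%180-90)
    print('pos',p.round(1),'psi %.1f'%cur,'q6 %.2f'%o['joint_positions'][5],'w %.1f'%o['gripper_width'],'F',np.round(o['ft_force'],1),'t %.1f'%o['time_s'],'-> shift',(R.T@(np.array([x,y,z])-p)).round(1),'spin %.1f'%s)
E
python3 - <<'E'
from h import *
c=shot('top'); parts(c)
f=lambda u,v,z:onz(c,(u/3.6+340,v/3.6+145),z)[:2].round(1)
print('rim',[f(*p,78) for p in((65,45),(38,352),(347,382),(375,85))])
print('lid',[f(*p,91) for p in((418,70),(738,70),(745,392),(420,392))])
print('post',f(402,52,100)); print('knob',f(590,230,133))
print('crate top',[onz(c,(u/6+188,v/6+185),50)[:2].round(1) for u,v in((42,65),(700,55),(708,530),(42,540))])
print('spanner',[onz(c,p,8).round(0)[:2] for p in((443,253),(443,308))])
go(506,-200,300,0)
E
```

```text
block [414.2 411.1] size [34.9 20.4] axis 1.0 brass d 32.7 ang 2.0
block [422.8 263.3] size [37.7 23.5] axis 16.7 brass d 32.2 ang 16.5
block [426.2 189. ] size [23.  37.5] axis -7.6 brass d 87.9 ang 71.8
block [528.8 194.2] size [35.  20.4] axis 0.6 brass d 32.6 ang 0.0
rim [array([693.4,  -6.7]), array([454.5,  13.5]), array([ 433.2, -224.2]), array([ 663.1, -247.3])]
lid [array([ 673.2, -276.7]), array([ 674.3, -520.5]), array([ 428.8, -521.4]), array([ 426.9, -276.1])]
post [ 685.6 -261.9]
knob [ 549.4 -388.9]
crate top [array([584.7, 459.7]), array([591.3, 143.8]), array([365.8, 138.2]), array([358.4, 455.1])]
spanner [array([ 424., -261.]), array([ 264., -260.])]
pos [ 239.3 -630.6  237.7] psi 20.8 q6 -0.04 w 88.0 F [ 0.1 -0.5 -0.1] t 0.1 -> shift [ 402.1 -308.   -61.8] spin 20.8
```

```bash
python3 -m creep '[[[34,-24,0],7],[[68,-48,0],14],[[102,-72,0],20.8],[[136,-96,0],20.8],[[170,-120,0],20.8]]' -0.05 25; python3 -c "
from h import *
go(505,-200,235,0)"
```

```text
time_s: 0.57
position: [356.1, -456.3, 237.5]
tcp_rot: [[1.0, -0.001, -0.001], [-0.001, -1.0, 0.002], [-0.001, -0.002, -1.0]]
ft_force: [0.5, 0.2, 0.5]
gripper_width: 57.0
pos [ 356.1 -456.3  237.5] psi -0.1 q6 0.62 w 57.0 F [0.5 0.2 0.5] t 0.6 -> shift [ 148.5 -256.5    2.9] spin -0.1
```

```bash
for i in 1; do python3 -m creep '[[[11,-40,0],0],[[22,-80,0],0],[[33,-120,0],0],[[44,-160,0],0],[[55,-200,0],0]]' ; python3 -m creep '[[[11,-40,0],0],[[22,-80,0],0],[[33,-120,0],0],[[44,-160,0],0],[[55,-200,0],0]]' ;python3 -m creep '[[[11,-40,0],0],[[22,-80,0],0],[[33,-120,0],0],[[44,-160,0],0],[[55,-200,0],0]]'; done | grep -E 'time|position'; python3 -c "
from h import *
go(529,194,140,0.5)"
```

```text
time_s: 0.98
position: [411.0, -255.2, 237.6]
time_s: 1.4
position: [466.0, -54.3, 238.1]
time_s: 1.82
position: [520.9, 146.8, 238.4]
pos [520.9 146.8 238.4] psi -0.1 q6 1.80 w 46.2 F [ 0.6 -0.6  0.4] t 1.8 -> shift [  8.1 -47.   98.5] spin -0.6
```

```bash
python3 -m creep '[[[4,-24,40],-0.5],[[8,-47,80],-0.5],[[8,-47,98],-0.5],[[8,-47,98],-0.5],[[8,-47,98],-0.5]]' -0.05 | grep -E 'pos'; python3 -c "
from h import *
c=shot('top','t1.png');parts(c); c=shot('side','s1.png')
go(529,194,9,0.5)"
```

```text
position: [527.1, 193.7, 138.5]
block [414.2 411.1] size [34.9 20.4] axis 1.0 brass d 32.7 ang 2.0
pos [530.  193.7 142.2] psi 0.4 q6 1.87 w 46.5 F [-0.2  0.4 -0. ] t 2.3 -> shift [ -1.2   0.  133.2] spin -0.1
```

View pics/s1.png

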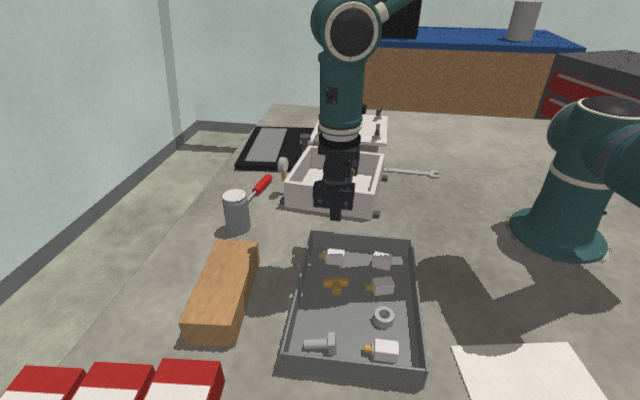

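```bash
python3 -m creep '[[[-1,0,35],0],[[-1,0,70],0],[[-1,0,100],0],[[-1,0,115],0],[[-1,0,125],0]]' | grep -E 'pos|ft'; python3 -m creep '[[[0,0,8],0],[[0,0,8],0],[[0,0,8],0]]'| grep -E 'pos|ft';  python3 -m creep '[[[0,0,0],0],[[0,0,0],0],[[0,0,0],0],[[0,0,0],0],[[0,0,0],0]]' 1 25 | grep -E 'pos|ft|grip'
```

```text
position: [529.8, 193.0, 17.4]
ft_force: [-0.1, -0.0, -0.5]
position: [531.4, 193.1, 11.0]
ft_force: [0.7, -0.1, 0.3]
position: [532.5, 193.4, 12.3]
ft_force: [-0.5, -1.0, 5.6]
gripper_width: 25.8
```

```bash
python3 -m creep '[[[-2,0,0],0],[[-2,0,4],0],[[-2,0,5],0],[[-2,0,5],0]]' 0 25| grep -E 'pos|ft';  python3 -m creep '[[[0,0,0],0],[[0,0,0],0],[[0,0,0],0],[[0,0,0],0],[[0,0,0],0]]' 1 35 | grep -E 'pos|ft|grip'; python3 -m creep '[[[0,0,-30],0],[[0,0,-60],0],[[0,0,-90],0],[[0,0,-110],0],[[0,0,-110],0]]'| grep -E 'pos|ft|grip'; python3 -c "
from h import *
c=shot('top'); parts(c)
go(610,-99.5,150,-5)"
```

```text
position: [529.5, 193.2, 6.3]
ft_force: [0.0, -1.2, 0.1]
position: [529.4, 193.1, 6.2]
ft_force: [0.2, -1.0, -0.5]
gripper_width: 25.5
position: [532.6, 194.0, 121.8]
ft_force: [0.7, 0.5, -0.5]
gripper_width: 25.3
block [414.2 411.1] size [34.9 20.4] axis 1.0 brass d 32.7 ang 2.0
pos [531.2 193.5 119.2] psi 0.3 q6 1.87 w 25.5 F [-0.5  0.6 -0.4] t 4.6 -> shift [ 77.8 293.2 -31.5] spin 5.3
```

```bash
python3 -m creep '[[[9,35,-5],0],[[18,70,-8],2],[[28,106,-8],4],[[38,142,-8],5],[[48,178,-8],5.3]]' | grep -E 'pos|grip'; python3 -m creep '[[[9,35,0],0],[[18,70,0],0],[[27,105,0],0],[[30,115,0],0],[[30,115,0],0]]'| grep -E 'pos|grip'; python3 -c "
from h import *
go(610,-99.5,16,-5)"
```

```text
position: [578.6, 14.2, 124.6]
gripper_width: 25.8
position: [597.5, -105.6, 122.0]
gripper_width: 25.5
pos [ 597.5 -105.6  122. ] psi -5.3 q6 1.44 w 25.5 F [-0.3  0.8 -0.5] t 5.5 -> shift [ 11.4  -6.5 106. ] spin -0.3
```

```bash
python3 -m creep '[[[11,-6,30],0],[[11,-6,60],0],[[11,-6,80],0],[[11,-6,92],0],[[11,-6,100],0]]' | grep -E 'pos|ft'; python3 -m creep '[[[0,0,2],0],[[0,0,3],0],[[0,0,4],0],[[0,0,4],0]]'| grep -E 'pos|ft|grip'; python3 -c "
from h import *
go(610,-99.5,16,-5)"
```

```text
position: [607.2, -98.1, 19.0]
ft_force: [-0.3, -0.7, -0.0]
position: [608.2, -98.0, 16.2]
ft_force: [0.2, 0.2, -0.2]
gripper_width: 25.4
pos [608.2 -98.   16.2] psi -5.2 q6 1.45 w 25.4 F [ 0.2  0.2 -0.2] t 6.2 -> shift [1.9 1.3 0.2] spin -0.2
```

Release (open to ~46 mm), rise, and look.

```bash
python3 -m creep '[[[0,0,0],0],[[0,0,0],0],[[0,0,0],0],[[0,0,0],0]]' -0.05 | grep -E 'grip'; python3 -m creep '[[[0,0,-25],0],[[0,0,-60],0],[[0,0,-100],0],[[0,0,-140],0],[[0,0,-150],0]]'| grep -E 'pos|ft|grip'; python3 -c "
from h import *
c=shot('top'); parts(c)
go(423,263,130,16.6)"
```

```text
gripper_width: 45.9
position: [612.4, -100.2, 175.1]
ft_force: [0.7, -0.6, 0.9]
gripper_width: 46.3
block [415.6 411.1] size [37.7 20.4] axis 1.0 brass d 31.3 ang 2.0
block [426.7 188.9] size [23.8 38.4] axis -8.9 brass d 87.8 ang 72.1
block [424.3 263.4] size [40.3 23.8] axis 19.3 brass d 30.8 ang 17.1
pos [ 612.6 -100.2  175. ] psi -5.2 q6 1.45 w 45.8 F [1.7 0.2 1.3] t 7.0 -> shift [-222.5 -344.2   43.3] spin -21.8
```

```bash
python3 -m creep '[[[-22,-34,0],0],[[-44,-68,0],0],[[-66,-103,0],0],[[-88,-138,0],0],[[-110,-172,0],0]]' | grep -E 'pos|grip'; python3 -m creep '[[[-22,-34,0],-5],[[-44,-68,0],-10],[[-66,-103,0],-15],[[-88,-138,10],-20],[[-111,-172,30],-21.8]]'| grep -E 'pos|grip'; python3 -m creep '[[[0,0,0],0],[[0,0,0],0]]'|grep pos; python3 -c "
from h import *
go(423.5,263.3,6.5,16.9)"
```

```text
position: [516.7, 82.2, 172.6]
gripper_width: 46.2
position: [424.3, 262.3, 144.9]
gripper_width: 46.5
position: [421.5, 263.0, 142.4]
pos [421.5 263.  142.4] psi 17.0 q6 1.79 w 46.5 F [-0.1 -0.8 -0.1] t 8.0 -> shift [1.000e-01 2.000e-01 1.359e+02] spin 0.1
```

```bash
python3 -m creep '[[[1,0,35],0],[[1,0,70],0],[[1,0,100],0],[[1,0,115],0],[[1,0,125],0]]' | grep -E 'pos|ft'; python3 -m creep '[[[1,0,10],0],[[1,0,11],0],[[1,0,11],0],[[1,0,11],0]]'| grep -E 'pos|ft';  python3 -m creep '[[[0,0,0],0],[[0,0,0],0],[[0,0,0],0],[[0,0,0],0],[[0,0,0],0]]' 1 35 | grep -E 'pos|ft|grip';python3 -m creep '[[[0,0,-30],0],[[0,0,-60],0],[[0,0,-90],0],[[0,0,-120],0],[[0,0,-120],0]]'| grep -E 'pos|ft|grip'; python3 -c "
from h import *
c=shot('top'); parts(c)
go(516.5,-136.5,130,-5)"
```

```text
position: [423.1, 261.3, 14.7]
ft_force: [0.6, -0.3, 0.6]
position: [425.4, 261.1, 5.4]
ft_force: [-4.5, -2.9, 10.9]
position: [426.6, 261.3, 6.0]
ft_force: [1.1, -0.7, 3.8]
gripper_width: 25.6
position: [428.8, 263.2, 132.0]
ft_force: [1.6, 0.6, -0.6]
gripper_width: 25.7
pos [427.5 262.4 129.4] psi 16.8 q6 1.78 w 26.1 F [ 0.2 -1.4 -0.8] t 9.7 -> shift [-30.2 407.6  -0.9] spin 21.8
```

```bash
python3 -m creep '[[[-3,38,0],0],[[-6,78,0],0],[[-9,118,0],0],[[-12,158,0],0],[[-15,198,0],0]]' | grep -E 'pos|grip'; python3 -m creep '[[[-3,38,0],5],[[-6,78,0],10],[[-9,118,0],15],[[-12,158,0],20],[[-15,198,0],21.8]]'| grep -E 'pos|grip'; python3 -m creep '[[[0,0,0],0],[[0,0,0],0]]'|grep pos; python3 -c "
from h import *
go(516.5,-136.5,17.5,-5)"
```

```text
position: [468.8, 66.9, 127.0]
gripper_width: 25.7
position: [510.2, -128.5, 124.3]
gripper_width: 25.8
position: [508.6, -130.2, 121.8]
pos [ 508.6 -130.2  121.8] psi -5.4 q6 1.36 w 25.6 F [-0.6  0.3 -0.7] t 10.7 -> shift [  7.8   6.4 104.3] spin -0.4
```

```bash
python3 -m creep '[[[8,6,30],0],[[8,6,60],0],[[8,6,80],0],[[8,6,95],0],[[8,6,104],0]]' | grep -E 'pos|ft'; python3 -m creep '[[[0,0,0],0],[[0,0,0],0]]'| grep -E 'pos|ft|grip';python3 -m creep '[[[0,0,0],0],[[0,0,0],0],[[0,0,0],0],[[0,0,0],0]]' -0.05 | grep -E 'pos|grip'; python3 -m creep '[[[0,0,-25],0],[[0,0,-60],0],[[0,0,-100],0],[[0,0,-140],0],[[0,0,-150],0]]'| grep -E 'pos|ft|grip'; python3 -c "
from h import *
c=shot('top'); parts(c)
go(415,411,150,1.5)"
```

```text
position: [513.3, -133.6, 14.0]
ft_force: [-1.0, 2.6, 7.2]
position: [513.4, -132.7, 13.7]
ft_force: [-0.3, 0.4, -0.4]
gripper_width: 25.7
position: [513.4, -132.4, 13.9]
gripper_width: 45.8
position: [517.3, -135.0, 171.4]
ft_force: [1.3, -0.0, 1.0]
gripper_width: 46.3
block [415.6 411.1] size [37.7 20.4] axis 1.0 brass d 31.3 ang 2.0
block [426.5 189. ] size [23.8 37.9] axis -8.9 brass d 125.5 ang 43.1
pos [ 517.5 -135.1  171.1] psi -5.2 q6 1.35 w 46.3 F [0.3 0.  0.3] t 12.0 -> shift [-151.5 -534.5   23. ] spin -6.7
```

```bash
python3 -m creep '[[[-11,-39,0],0],[[-22,-78,0],0],[[-33,-117,0],0],[[-44,-156,0],0],[[-55,-195,0],0]]' | grep -E 'pos|grip'; python3 -m creep '[[[-11,-39,0],0],[[-22,-78,0],0],[[-33,-117,0],0],[[-44,-156,0],0],[[-55,-195,0],0]]'| grep -E 'pos|grip'; python3 -m creep '[[[-11,-38,0],-2],[[-22,-76,0],-4],[[-33,-114,0],-6.7],[[-42,-145,5],-6.7],[[-42,-145,15],-6.7]]'| grep -E 'pos|grip';python3 -c "
from h import *
go(415,411,8,1.5)"
```

```text
position: [478.5, 65.5, 170.2]
gripper_width: 46.5
position: [439.6, 266.0, 169.2]
gripper_width: 46.3
position: [410.0, 419.8, 154.3]
gripper_width: 46.4
pos [410.  419.8 154.3] psi 1.7 q6 2.30 w 46.4 F [0.2 0.4 1.2] t 13.3 -> shift [  3.5  10.1 146.3] spin 0.2
```

```bash
python3 -m creep '[[[3,10,35],0],[[3,10,70],0],[[3,10,95],0],[[3,10,105],0],[[3,10,110],0]]' | grep -E 'pos|ft'; python3 -c "
from h import *
go(415,411,8,1.5)"
```

```text
position: [411.9, 408.2, 40.4]
ft_force: [-0.2, -0.0, 0.2]
pos [411.9 408.2  40.4] psi 1.7 q6 2.28 w 46.3 F [-0.2 -0.   0.2] t 13.7 -> shift [ 3.  -2.6 32.4] spin 0.2
```

```bash
python3 -m creep '[[[3,-3,15],0],[[3,-3,26],0],[[3,-3,32],0],[[3,-3,32],0]]' | grep -E 'pos|ft'; python3 -m creep '[[[0,0,0],0],[[0,0,0],0],[[0,0,0],0],[[0,0,0],0],[[0,0,0],0]]' 1 35 | grep -E 'pos|ft|grip';python3 -m creep '[[[0,0,-30],0],[[0,0,-60],0],[[0,0,-90],0],[[0,0,-120],0],[[0,0,-120],0]]'| grep -E 'pos|ft|grip'; python3 -c "
from h import *
go(523.5,-57,130,-5)"
```

```text
position: [414.5, 410.7, 7.6]
ft_force: [-0.2, -0.8, -0.2]
position: [415.1, 411.3, 8.7]
ft_force: [-0.9, -0.8, 3.6]
gripper_width: 25.7
position: [418.1, 414.1, 136.1]
ft_force: [0.6, 0.7, 0.5]
gripper_width: 25.5
pos [418.1 414.1 136.1] psi 1.7 q6 2.28 w 25.5 F [0.6 0.7 0.5] t 14.9 -> shift [ 91.3 474.    1.9] spin 6.7
```

```bash
python3 -m creep '[[[7,38,0],0],[[15,78,0],0],[[23,118,0],0],[[31,158,0],0],[[38,197,0],0]]' | grep -E 'pos|grip'; python3 -m creep '[[[7,38,0],0],[[15,78,0],0],[[23,118,0],0],[[31,158,0],0],[[38,197,0],0]]'| grep -E 'pos|grip'; python3 -m creep '[[[7,38,0],3],[[15,78,0],6.7],[[15,80,0],6.7],[[15,80,0],6.7]]'|grep -E 'pos|grip'; python3 -c "
from h import *
c=shot('side','s2.png')
go(523.5,-57,19,-5)"
```

```text
position: [461.5, 216.4, 133.6]
gripper_width: 25.8
position: [505.1, 18.7, 131.3]
gripper_width: 25.7
position: [522.3, -63.0, 129.9]
gripper_width: 25.7
pos [521.9 -61.4 129.8] psi -5.1 q6 1.48 w 25.8 F [-0.5  0.2 -2.2] t 16.1 -> shift [  0.3  -3.2 110.9] spin -0.1
```

```bash
python3 -m creep '[[[0,-4,30],0],[[0,-4,60],0],[[0,-4,85],0],[[0,-4,98],0],[[0,-4,106],0]]' | grep -E 'pos|ft'; python3 -m creep '[[[0,0,2],0],[[0,0,2],0]]'| grep -E 'pos|ft|grip';python3 -m creep '[[[0,0,0],0],[[0,0,0],0],[[0,0,0],0],[[0,0,0],0]]' -0.05 | grep -E 'pos|grip'; python3 -m creep '[[[0,0,-25],0],[[0,0,-60],0],[[0,0,-100],0],[[0,0,-140],0],[[0,0,-150],0]]'| grep -E 'pos|ft|grip'; python3 -m creep '[[[0,-38,0],0],[[0,-78,0],0],[[0,-118,0],0],[[0,-158,0],0],[[0,-198,0],0]]'|grep pos;python3 -c "
from h import *
c=shot('top','t2.png'); parts(c)
cv2.imwrite('pics/c3.png',cv2.resize(c['image'][145:280,180:460],None,fx=2.8,fy=2.8,interpolation=cv2.INTER_CUBIC))"
```

```text
position: [520.5, -53.9, 21.0]
ft_force: [0.7, -0.1, -0.5]
position: [519.3, -52.3, 18.1]
ft_force: [-0.6, 0.7, -0.6]
gripper_width: 25.6
position: [520.3, -52.4, 19.3]
gripper_width: 45.9
position: [524.1, -55.4, 177.4]
ft_force: [1.2, -0.2, 1.2]
gripper_width: 46.3
position: [540.8, 143.4, 180.5]
```

View pics/c3.png

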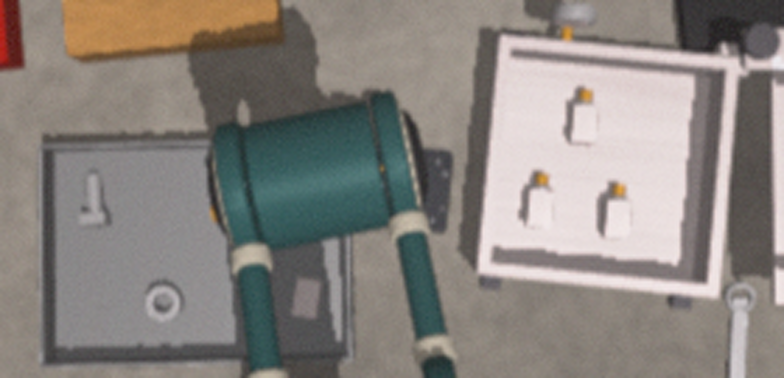

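```bash
python3 -m creep '[[[4,39,-10],0],[[8,78,-20],0],[[12,117,-30],0],[[16,156,-30],0],[[20,195,-30],0]]' -0.4 | grep -E 'pos|grip'; python3 -m creep '[[[4,39,0],0],[[8,78,0],0],[[12,117,0],0],[[16,156,0],0],[[20,195,0],0]]'| grep -E 'pos|grip'; python3 -m creep '[[[4,39,0],-7],[[8,78,0],-14],[[12,117,0],-21],[[16,135,0],-28],[[16,135,0],-35]]'|grep -E 'pos|grip'; python3 -m creep '[[[0,0,0],-7],[[0,0,0],-15],[[0,0,0],-15]]'|grep pos; python3 -c "
from h import *
go(551,-395,103,45)
t=shot('top');s=shot('side','s3.png')
cv2.imwrite('pics/c4.png',cv2.resize(s['image'][60:220,240:480],None,fx=3,fy=3))
print(proj(t,(551,-395,113)),proj(s,(551,-395,113)))"
```

```text
position: [545.1, -48.1, 208.7]
gripper_width: 61.5
position: [548.8, -246.4, 205.6]
gripper_width: 61.7
position: [553.0, -387.4, 203.1]
gripper_width: 61.3
position: [552.4, -388.2, 202.7]
pos [ 552.4 -388.2  202.7] psi 45.6 q6 0.10 w 61.3 F [ 0.9 -0.3 -0.1] t 19.4 -> shift [-8.5  3.1 99.6] spin 0.6
[503.07060463 208.56065267] [351.46744864 119.70054867]
```

View pics/c4.png

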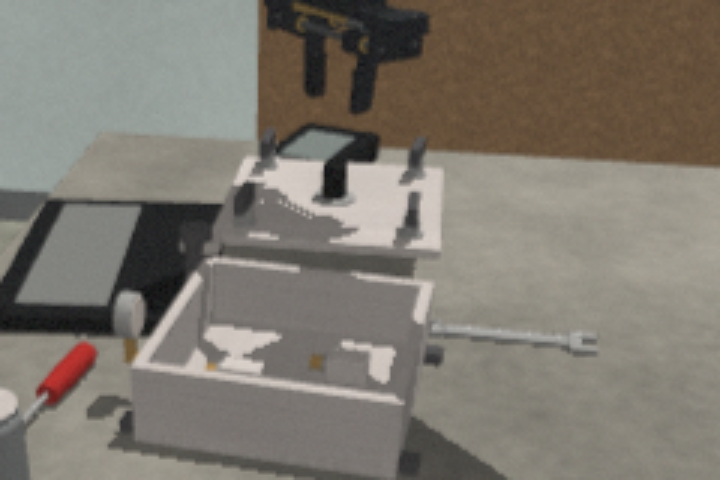

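```bash
python3 -m creep '[[[-8,3,20],0],[[-8,3,50],0],[[-8,3,75],0],[[-8,3,88],0],[[-8,3,93],0]]' | grep -E 'pos|ft'; python3 -m creep '[[[0,0,4],0],[[0,0,4],0]]'| grep -E 'pos|ft';python3 -m creep '[[[0,0,0],0],[[0,0,0],0],[[0,0,0],0],[[0,0,0],0],[[0,0,0],0]]' 1 20 | grep -E 'pos|ft|grip'; python3 -c "
from h import *
C=np.array([686.4,-261.7])
o=r.get_obs();p=np.array(o['position'][:2]);d=p-C;print(np.linalg.norm(d),np.degrees(np.arctan2(d[1],d[0]))%360)
R=np.array(o['tcp_rot']);
for k in range(1,6):
  a=np.arctan2(d[1],d[0])-np.radians(5*k); q=C+191*np.array([np.cos(a),np.sin(a)])-p
  print((R.T@[q[0],q[1],0]).round(1))
"
```

```text
position: [549.7, -392.5, 106.5]
ft_force: [-0.4, -0.1, 0.3]
position: [549.6, -392.1, 102.1]
ft_force: [-0.6, 0.4, 0.9]
position: [551.1, -393.5, 103.3]
ft_force: [4.1, -4.3, -2.2]
gripper_width: 30.2
188.89307215841808 224.24392687054788
[ -1.1 -16.7  -0.1]
[  1.3 -33.2  -0.1]
[  5.1 -49.4  -0.1]
[ 10.4 -65.2  -0. ]
[ 17.  -80.5   0.1]
```

```bash
cat >> h.py <<'E'
def arc():
    C=np.array([686.4,-261.7]); o=r.get_obs();p=np.array(o['position'][:2]);d=p-C;R=np.array(o['tcp_rot']);a0=np.arctan2(d[1],d[0])
    print('rad %.1f ang %.1f psi %.1f w %.1f z %.1f F'%(np.linalg.norm(d),np.degrees(a0)%360,np.degrees(np.arctan2(R[1,0],R[0,0])),o['gripper_width'],o['position'][2]),np.round(o['ft_force'],1),'t',o['time_s'])
    for k in range(1,6):
        a=a0-np.radians(5*k); q=C+191*np.array([np.cos(a),np.sin(a)])-p; print((R.T@[q[0],q[1],0]).round(1)[:2],end=' ')
E
python3 -m creep '[[[0,0,0],0],[[0,0,0],0]]' 1 20 | grep grip; python3 -m creep '[[[0,-17,0],5],[[2,-33,0],10],[[6,-49,0],15],[[11,-65,0],20],[[17.5,-80,0],25]]'; python3 -c "
from h import *
arc()"
```

```text
gripper_width: 27.3
time_s: 21.07
position: [508.9, -326.0, 103.6]
tcp_rot: [[0.94, 0.339, 0.028], [0.339, -0.941, 0.011], [0.03, -0.001, -1.0]]
ft_force: [9.7, -4.9, -8.3]
gripper_width: 27.4
rad 188.8 ang 199.9 psi 19.8 w 27.4 z 103.6 F [ 9.7 -4.9 -8.3] t 21.0667
[ -1.5 -16.6] [  0.7 -33.2] [  4.2 -49.4] [  9.2 -65.3] [ 15.6 -80.7]
```

```bash
python3 -m creep '[[[0,-17,0],5],[[2,-33,0],10],[[6,-49,0],15],[[11,-65,0],20],[[17,-80,0],25]]' | grep -E 'ft|grip'; python3 -c "
from h import *
arc()";python3 -m creep '[[[0,-17,0],5],[[2,-33,0],10],[[6,-49,0],15],[[11,-65,0],20],[[17,-80,0],25]]' | grep -E 'ft|grip'; python3 -c "
from h import *
arc()"
```

```text
ft_force: [10.1, -7.3, -13.6]
gripper_width: 27.4
rad 188.2 ang 175.2 psi -5.4 w 27.4 z 103.8 F [ 10.1  -7.3 -13.6] t 21.4833
[ -2.2 -16.6] [ -0.2 -33.2] [  3.2 -49.5] [  8.  -65.4] [ 14.2 -80.9] ft_force: [6.6, -11.1, -15.6]
gripper_width: 27.7
rad 187.6 ang 150.5 psi -30.6 w 27.7 z 103.9 F [  6.6 -11.1 -15.6] t 21.9
[ -3.  -16.6] [ -1.2 -33.1] [  2.1 -49.5] [  6.8 -65.5] [ 12.9 -81. ]
```

```bash
python3 -m creep '[[[-1,-13,0],4],[[0,-26,0],8],[[2,-38,0],11.5],[[4,-49,0],15],[[6,-58,0],17.5]]' | grep -E 'ft|grip'; python3 -c "
from h import *
arc()";python3 -m creep '[[[0,-4,0],1],[[0,-8,0],2],[[0,-12,0],3],[[0,-14,0],3],[[0,-14,0],3]]' | grep -E 'ft|grip'; python3 -c "
from h import *
arc()"
```

```text
ft_force: [6.0, -14.5, -13.7]
gripper_width: 27.3
rad 187.2 ang 133.2 psi -48.1 w 27.3 z 103.9 F [  6.  -14.5 -13.7] t 22.3167
[ -3.5 -16.6] [ -1.7 -33.1] [  1.6 -49.5] [  6.3 -65.5] [ 12.3 -81. ] ft_force: [-6.5, -11.8, 0.2]
gripper_width: 27.4
rad 187.0 ang 130.1 psi -50.9 w 27.4 z 103.7 F [ -6.5 -11.8   0.2] t 22.7333
[ -3.6 -16.6] [ -1.7 -33.1] [  1.6 -49.5] [  6.3 -65.4] [ 12.4 -80.9]
```

```bash
python3 -m creep '[[[0,-3,0],0.5],[[0,-5,0],0.5],[[0,-5,0],0.5]]' | grep -E 'pos|ft|grip'; python3 -m creep '[[[0,-3,0],0.5],[[0,-5,0],0.5],[[0,-5,0],0.5]]' | grep -E 'pos|ft|grip'; python3 -c "
from h import *
arc()"
```

```text
position: [566.1, -118.7, 103.6]
ft_force: [-10.6, -14.0, 5.0]
gripper_width: 27.3
position: [566.1, -118.9, 103.5]
ft_force: [-11.8, -12.8, 6.0]
gripper_width: 27.7
rad 186.7 ang 130.1 psi -51.7 w 27.7 z 103.5 F [-11.8 -12.8   6. ] t 23.2333
[ -4.1 -16.5] [ -2.4 -33.1] [  0.7 -49.5] [  5.2 -65.5] [ 11.  -81.1]
```

```bash
python3 -m creep '[[[0,0,0],0],[[0,0,0],0],[[0,0,0],0],[[0,0,0],0],[[0,0,0],0]]' -0.3 | grep -E 'pos|ft|grip'; python3 -m creep '[[[0,0,-25],0],[[0,0,-50],0],[[0,0,-80],0],[[0,0,-100],0],[[0,0,-100],0]]' | grep -E 'pos|ft|grip'; python3 -m creep '[[[-30,-25,0],-7],[[-60,-50,0],-14],[[-90,-75,0],-21],[[-120,-100,0],-28],[[-150,-125,0],-35]]' | grep -E 'pos|ft|grip'; python3 -c "
from h import *
t=shot('top','t5.png');go(500,100,200,-5)
cv2.imwrite('pics/c5.png',cv2.resize(t['image'][145:260,340:470],None,fx=5,fy=5,interpolation=cv2.INTER_CUBIC))
Rz=lambda a:np.array([[np.cos(a),-np.sin(a)],[np.sin(a),np.cos(a)]])
for n,x,y in(('a',-90,90),('b',-90,-90),('c',90,-90),('d',90,90)):
  w=np.array([563.5,-115.5])+Rz(np.radians(-4.95))@[x,y]; print(n,w.round(1),((proj(t,(*w,131))-[340,145])*5).round())
"
```

```text
position: [566.4, -118.4, 103.6]
ft_force: [-0.2, 0.5, -0.2]
gripper_width: 56.8
position: [568.9, -116.9, 209.5]
ft_force: [0.4, -0.5, 1.7]
gripper_width: 57.4
position: [573.2, 80.1, 204.2]
ft_force: [0.5, 0.6, 0.2]
gripper_width: 57.1
pos [573.1  86.9 204. ] psi -15.8 q6 1.97 w 57.6 F [0.2 3.9 0.4] t 24.5 -> shift [-74.    7.3   2.5] spin -10.8
a [481.6 -18.1] [118. 443.]
b [ 466.1 -197.4] [457. 474.]
c [ 645.4 -212.9] [484. 138.]
d [660.9 -33.6] [148. 107.]
```

View pics/c5.png

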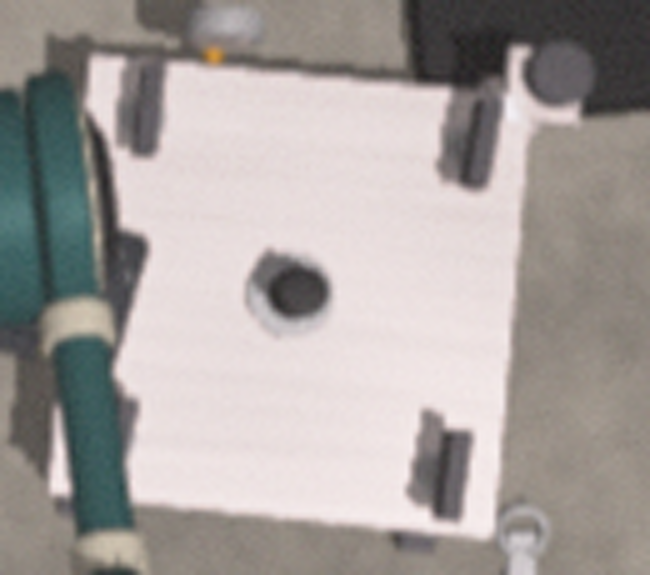

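```bash
for i in 1 2 3 4 5; do :; done
python3 -m creep '[[[0,0,0],-7],[[0,0,0],-14],[[0,0,0],-21],[[0,0,0],-28],[[0,0,0],-35]]' -0.1 30 >/dev/null
python3 -m creep '[[[0,0,0],-7],[[0,0,0],-14],[[0,0,0],-21],[[0,0,0],-28],[[0,0,0],-35]]' >/dev/null
python3 -m creep '[[[0,0,0],-7],[[0,0,0],-14],[[0,0,0],-21],[[0,0,0],-28],[[0,0,0],-35]]' >/dev/null
python3 -m creep '[[[0,0,0],-7],[[0,0,0],-14],[[0,0,0],-21],[[0,0,0],-28],[[0,0,0],-35]]' >/dev/null
python3 -m creep '[[[0,0,0],-7],[[0,0,0],-14],[[0,0,0],-21],[[0,0,0],-28],[[0,0,0],-35]]' >/dev/null
cat >> h.py <<'E'
SC={n:np.array([563.5,-115.5])+np.array([[.9963,.0863],[-.0863,.9963]])@v for n,v in dict(a=(-90,90),b=(-90,-90),c=(90,-90),d=(90,90)).items()}
def bar(t,n):
    """heading of bar n (dark on white lid) relative to chamber, cw positive, and its centre"""
    u,v=proj(t,(*SC[n],131)).round().astype(int); k=15
    im=t['image'][v-k:v+k+1,u-k:u+k+1]; im=cv2.resize(im,None,fx=6,fy=6,interpolation=cv2.INTER_CUBIC)
    m=(im.max(2)<100).astype(np.uint8)   # dark bar; shadow is lighter
    K=[q for q in cv2.findContours(m,cv2.RETR_EXTERNAL,cv2.CHAIN_APPROX_NONE)[0] if cv2.contourArea(q)>600]
    for q in K:
        P=np.array([onz(t,((p[0][0]+.5)/6-.5+u-k,(p[0][1]+.5)/6-.5+v-k),131)[:2] for p in q],np.float32)
        R=cv2.minAreaRect(P); bp=cv2.boxPoints(R); L=max([bp[1]-bp[0],bp[2]-bp[1]],key=np.linalg.norm)
        a=np.degrees(np.arctan2(L[1],L[0])); print(n,SC[n].round(1),'c',np.round(R[0],1),'sz',np.round(R[1],1),'turn %.1f'%((-4.95-a+30)%180-30))
E
python3 -c "
from h import *
go(*SC['a'],180,171)
t=shot('top')
for n in 'abcd': bar(t,n)
s=shot('side','s5.png')
cv2.imwrite('pics/c6.png',cv2.resize(s['image'][90:230,270:410],None,fx=4,fy=4,interpolation=cv2.INTER_CUBIC))
print((proj(s,(*SC['a'],131))-[270,90])*4)"
```

```text
pos [569.8  87.3 196.5] psi 160.8 q6 -1.11 w 48.4 F [-0.   1.3  0.2] t 26.6 -> shift [  48.8 -128.3   17.3] spin -10.2
a [481.6 -18.1] c [480.2   1.5] sz [81.9 40.8] turn -5.1
b [ 466.1 -197.4] c [ 468.  -186.2] sz [14.8 43.4] turn 3.9
c [ 645.4 -212.9] c [ 645.1 -204.3] sz [21.5 46.5] turn 6.8
c [ 645.4 -212.9] c [ 676.  -244.4] sz [19.7 20.9] turn 84.8
c [ 645.4 -212.9] c [ 678.7 -198. ] sz [13.9 50.7] turn 84.8
d [660.9 -33.6] c [661.3 -29.8] sz [13.1 45.4] turn 1.2
d [660.9 -33.6] c [659.9   1.1] sz [78.6 10.7] turn -5.1
[384.82609881 313.48492402]
```

View pics/c6.png

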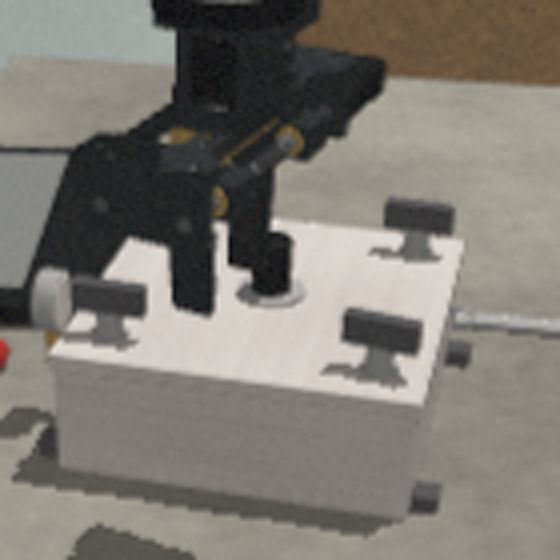

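```bash
python3 -c "
from h import *
s=shot('side')
for n,p,q in(('a',(345,322),(418,340)),('a',(350,310),(422,325)),('b',(386,200),(453,207)),('d',(75,278),(145,288))):
  P,Q=[onz(s,(u[0]/4+270,u[1]/4+90),131)[:2] for u in(p,q)]; d=P-Q; print(n,P.round(),Q.round(),np.linalg.norm(d).round(),'turn %.1f'%(-4.95-np.degrees(np.arctan2(d[1],d[0]))))
im=cv2.imread('pics/t5.png'); import h
t=shot('top'); t5=dict(t); t5['image']=im
src=open('h.py').read().replace('max(2)<100','max(2)<82'); exec(src.split('def bar')[1].join(['def bar','']) if 0 else 'def bar'+src.split('def bar')[1])
for n in 'bcd': bar(t5,n)
"
```

```text
a [505.  -3.] [460.  13.] 48.0 turn 13.7
a [503. -19.] [458.  -7.] 47.0 turn 10.0
b [ 490. -193.] [ 442. -189.] 48.0 turn -0.2
d [683. -33.] [636. -27.] 48.0 turn 2.4
b [ 466.1 -197.4] c [ 467.8 -188.3] sz [ 6.1 41. ] turn 3.6
c [ 645.4 -212.9] c [ 644.8 -204.8] sz [ 7.  43.5] turn 4.9
c [ 645.4 -212.9] c [ 679.4 -197.6] sz [12.6 49.8] turn 84.8
d [660.9 -33.6] c [636.4  -6.9] sz [32.6  6. ] turn -15.0
```

```bash
python3 -m creep '[[[12,-32,0],0],[[24,-64,0],0],[[36,-97,0],-2],[[49,-128,0],-4],[[49,-128,0],-4]]' -0.1 | grep pos; python3 -m creep '[[[0,0,0],0],[[0,0,0],0]]'|grep pos; python3 -c "
from h import *
go(*SC['a'],105,165)"
```

```text
position: [476.7, -19.4, 196.8]
position: [476.5, -19.6, 196.7]
pos [476.5 -19.6 196.7] psi 163.9 q6 -1.36 w 48.8 F [ 0.3 -0.9  0.6] t 27.4 -> shift [-3.5  4.3 91.7] spin -1.1
```

```bash
python3 -m creep '[[[-3,4,25],-1],[[-3,4,50],-1],[[-3,4,70],-1],[[-3,4,82],-1],[[-3,4,87],-1]]' | grep -E 'pos|ft'; python3 -m creep '[[[0,0,4],0],[[0,0,4],0]]'|grep -E 'pos|ft'; python3 -c "
from h import *
go(*SC['a'],105,165)
s=shot('side','s6.png')
cv2.imwrite('pics/c7.png',cv2.resize(s['image'][90:230,270:410],None,fx=4,fy=4,interpolation=cv2.INTER_CUBIC))"
```

```text
position: [480.1, -17.0, 107.2]
ft_force: [-0.9, -0.2, -0.4]
position: [480.0, -16.4, 102.3]
ft_force: [-0.6, 0.7, 0.7]
pos [480.  -16.4 102.3] psi 164.9 q6 -1.37 w 48.6 F [-0.6  0.7  0.7] t 28.0 -> shift [-1.9 -1.2 -2.7] spin -0.1
```

View pics/c7.png

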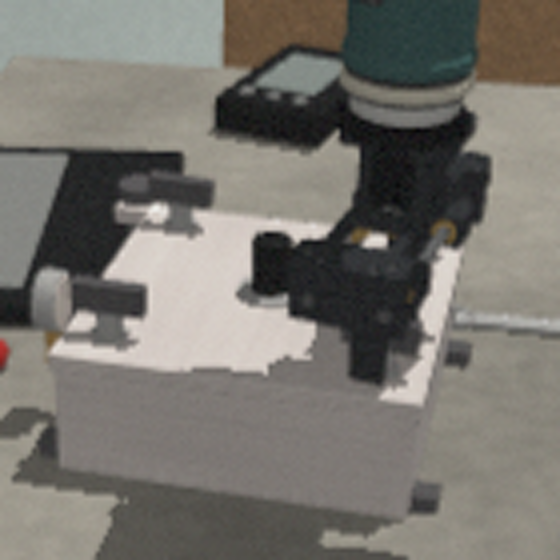

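```bash
python3 -m creep '[[[-2,-1,-2],0],[[-2,-1,-2],0],[[-2,-1,-2],0],[[-2,-1,-2],0],[[-2,-1,-2],0]]' 1 30 | grep -E 'pos|ft|grip'; python3 -m creep '[[[0,0,0],0],[[0,0,0],0],[[0,0,0],0],[[0,0,0],0]]' | grep -E 'pos|ft|grip'; python3 -c "
from h import *
go(*SC['a'],105,-49.95)
print(r.get_obs()['wrist_torque'])"
```

```text
position: [482.5, -18.1, 105.7]
ft_force: [1.2, 3.7, 0.7]
gripper_width: 17.1
position: [482.5, -18.0, 105.7]
ft_force: [0.4, 1.0, -0.1]
gripper_width: 16.0
pos [482.5 -18.  105.7] psi 164.8 q6 -1.37 w 16.0 F [ 0.4  1.  -0.1] t 28.8 -> shift [ 0.9 -0.3  0.7] spin 34.8
[ 0.16035935 -0.17182737 -0.0312764 ]
```

```bash
python3 -m creep '[[[0,0,0],0],[[0,0,0],0],[[0,0,0],0],[[0,0,0],0],[[0,0,0],0]]' 1 30| grep -E 'pos|ft|grip'; python3 -c "
from h import *
print(r.get_obs()['wrist_torque'])"
```

```text
position: [482.5, -18.0, 105.7]
ft_force: [0.4, -0.3, -0.5]
gripper_width: 16.1
[ 0.09924442 -0.19731957 -0.02804767]
```

```bash
python3 -m creep '[[[0,0,0],0],[[0,0,-3],0],[[0,0,-6],0],[[0,0,-6],0]]' 0.4 | grep -E 'pos|ft|grip'; python3 -m creep '[[[0,0,-1],0],[[0,0,-1],0],[[0,0,-1],0],[[0,0,-1],0],[[0,0,-1],0]]' 1 30| grep -E 'pos|ft|grip'; python3 -m creep '[[[0,0,0],0],[[0,0,0],0],[[0,0,0],0]]' | grep -E 'pos|ft|grip'; python3 -c "
from h import *
print(r.get_obs()['wrist_torque'])
go(*SC['a'],112,-49.95)"
```

```text
position: [483.0, -18.0, 112.5]
ft_force: [0.6, -0.3, 0.3]
gripper_width: 26.6
position: [483.3, -18.2, 113.9]
ft_force: [-0.6, -1.8, 3.7]
gripper_width: 12.1
position: [483.3, -18.2, 113.9]
ft_force: [-0.6, -1.8, 1.0]
gripper_width: 12.1
[ 0.0547848  -0.14118951  0.13462929]
pos [483.3 -18.2 113.9] psi 164.9 q6 -1.37 w 12.1 F [-0.6 -1.8  1. ] t 30.2 -> shift [ 1.7 -0.3  1.9] spin 34.8
```

```bash
python3 -m creep '[[[0,0,0],6],[[0,0,0],12],[[0,0,0],18],[[0,0,0],24],[[0,0,0],30]]' | grep -E 'ft|grip'; python3 -m creep '[[[0,0,0],5],[[0,0,0],5],[[0,0,0],5]]' | grep -E 'pos|ft|grip'; python3 -c "
from h import *
print(r.get_obs()['wrist_torque'])
go(*SC['a'],112,-49.95)"
```

```text
ft_force: [-2.0, -2.2, 2.1]
gripper_width: 11.4
position: [483.0, -18.6, 113.9]
ft_force: [-0.5, -1.1, 2.8]
gripper_width: 12.0
[-0.07568748  0.03259241 -0.12333824]
pos [483.  -18.6 113.9] psi 129.7 q6 -0.76 w 12.0 F [-0.5 -1.1  2.8] t 30.9 -> shift [ 1.4 -0.7  1.9] spin -0.3
```

```bash
python3 -m creep '[[[0,0,0],0],[[0,0,0],0],[[0,0,0],0],[[0,0,0],0]]' -0.1 | grep -E 'pos|ft|grip'; python3 -m creep '[[[0,0,-20],0],[[0,0,-40],0],[[0,0,-58],0],[[0,0,-58],0]]' | grep -E 'pos|ft|grip';python3 -m creep '[[[0,0,0],-7],[[0,0,0],-14],[[0,0,0],-21],[[0,0,0],-28],[[0,0,0],-35]]' | grep -E 'pos|ft|grip'; python3 -c "
from h import *
go(*SC['c'],170,167)
c=shot('side','s8.png'); cv2.imwrite('pics/c8.png',cv2.resize(c['image'][90:230,270:410],None,fx=4,fy=4,interpolation=cv2.INTER_CUBIC))"
```

```text
position: [482.8, -18.5, 113.6]
ft_force: [0.3, 0.4, 0.5]
gripper_width: 36.5
position: [485.3, -17.6, 175.4]
ft_force: [0.8, 0.1, 1.5]
gripper_width: 48.3
position: [484.8, -17.5, 174.3]
ft_force: [0.0, -0.0, 0.2]
gripper_width: 48.4
pos [484.8 -17.5 174.3] psi 165.1 q6 -1.38 w 48.4 F [ 0.  -0.   0.2] t 31.9 -> shift [-205.3 -147.6    9. ] spin -1.9
```

View pics/c8.png

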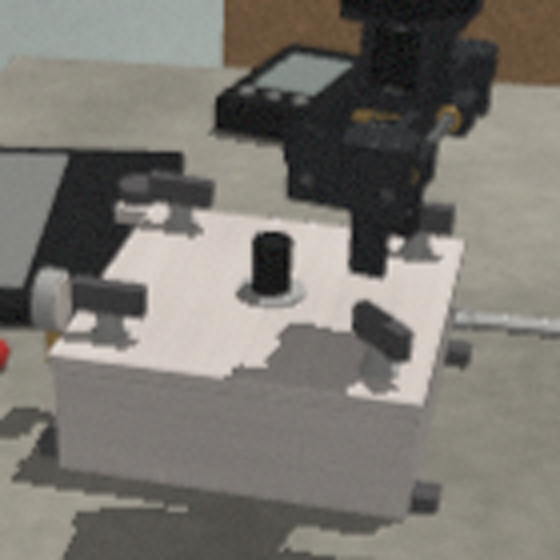

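```bash
python3 -m creep '[[[-32,-23,0],0],[[-64,-46,0],0],[[-96,-69,0],0],[[-128,-92,0],-2],[[-160,-115,0],-2]]' | grep -E 'pos'; python3 -m creep '[[[-26,-20,0],0],[[-45,-33,0],0],[[-45,-33,0],0],[[-45,-33,0],0]]' | grep -E 'pos|ft|grip'; python3 -c "
from h import *
go(*SC['c'],113,167)"
```

```text
position: [611.3, -170.3, 176.7]
position: [647.9, -213.0, 176.0]
ft_force: [-0.8, 0.4, 0.3]
gripper_width: 48.5
pos [ 647.9 -213.   176. ] psi 167.2 q6 -1.69 w 48.5 F [-0.8  0.4  0.3] t 32.8 -> shift [ 3.   0.5 63. ] spin 0.2
```

```bash
python3 -m creep '[[[1,0,20],0],[[1,0,40],0],[[1,0,55],0],[[1,0,62],0],[[1,0,62],0]]' 0.1| grep -E 'pos|ft'; python3 -m creep '[[[0,0,0],0],[[0,0,0],0],[[0,0,0],0],[[0,0,0],0],[[0,0,0],0]]' 1 30| grep -E 'pos|ft|grip'; python3 -m creep '[[[0,0,0],0],[[0,0,0],0],[[0,0,0],0]]' | grep -E 'pos|ft|grip'; python3 -c "
from h import *
go(*SC['c'],112,-49.95)"
```

```text
position: [644.9, -212.3, 111.0]
ft_force: [-1.3, -0.0, -1.0]
position: [645.3, -214.1, 112.4]
ft_force: [-1.6, -5.1, 0.6]
gripper_width: 11.8
position: [645.3, -214.2, 112.5]
ft_force: [-0.1, -0.7, -2.9]
gripper_width: 11.7
pos [ 645.3 -214.2  112.5] psi 167.3 q6 -1.69 w 11.7 F [-0.1 -0.7 -2.9] t 33.8 -> shift [0.2 1.2 0.4] spin 37.2
```

Then c to 45°, release, rise, spin back.

```bash
python3 -m creep '[[[0,0,0],6.5],[[0,0,0],13],[[0,0,0],19.5],[[0,0,0],26],[[0,0,0],32]]' | grep -E 'ft|grip'; python3 -m creep '[[[0,0,0],5],[[0,0,0],5],[[0,0,0],5]]' | grep -E 'ft|grip'; python3 -c "
from h import *
go(*SC['c'],112,-49.95)"
```

```text
ft_force: [-0.3, -1.3, -1.8]
gripper_width: 11.9
ft_force: [1.2, -0.9, -1.8]
gripper_width: 11.7
pos [ 645.1 -214.4  112.4] psi 130.1 q6 -1.04 w 11.7 F [ 1.2 -0.9 -1.8] t 34.5 -> shift [1.  1.2 0.4] spin 0.0
```

```bash
python3 -m creep '[[[0,0,0],0],[[0,0,0],0],[[0,0,0],0],[[0,0,0],0],[[0,0,0],0]]' -0.1 | grep -E 'ft|grip'; python3 -m creep '[[[0,0,-20],0],[[0,0,-40],0],[[0,0,-60],0],[[0,0,-60],0]]' | grep -E 'pos|ft|grip';python3 -m creep '[[[0,0,0],-7],[[0,0,0],-14],[[0,0,0],-21],[[0,0,0],-28],[[0,0,0],-35]]' | grep -E 'pos|ft|grip'; python3 -c "
from h import *
go(*SC['b'],170,167)"
```

```text
ft_force: [-0.4, 0.4, 0.8]
gripper_width: 42.8
position: [648.1, -214.2, 178.1]
ft_force: [0.7, -0.6, 1.0]
gripper_width: 48.5
position: [647.6, -214.1, 176.8]
ft_force: [0.1, 0.4, 0.2]
gripper_width: 48.4
pos [ 647.6 -214.1  176.8] psi 165.5 q6 -1.66 w 48.4 F [0.1 0.4 0.2] t 35.7 -> shift [180.  -29.3   4.8] spin -1.5
```

```bash
python3 -m creep '[[[38,-6,0],0],[[77,-12,0],0],[[116,-18,0],0],[[155,-25,0],-1.5],[[178,-29,0],-1.5]]' | grep -E 'pos'; python3 -m creep '[[[0,0,0],0],[[0,0,0],0]]' | grep -E 'pos|ft|grip'; python3 -c "
from h import *
go(*SC['b'],113,167)"
```

```text
position: [463.8, -196.4, 172.8]
position: [462.3, -196.1, 171.8]
ft_force: [-0.5, -0.3, -0.2]
gripper_width: 48.7
pos [ 462.3 -196.1  171.8] psi 167.0 q6 -1.78 w 48.7 F [-0.5 -0.3 -0.2] t 36.2 -> shift [-3.5  0.5 58.9] spin 0.0
```

```bash
python3 -m creep '[[[-4,0,20],0],[[-4,0,40],0],[[-4,0,52],0],[[-4,0,58],0],[[-4,0,58],0]]' 0.1| grep -E 'pos|ft'; python3 -m creep '[[[0,0,0],0],[[0,0,0],0],[[0,0,0],0],[[0,0,0],0],[[0,0,0],0]]' 1 30| grep -E 'pos|ft|grip'; python3 -m creep '[[[0,0,0],0],[[0,0,0],0],[[0,0,0],0]]' | grep -E 'pos|ft|grip'; python3 -c "
from h import *
go(*SC['b'],112,-49.95)"
```

```text
position: [466.1, -197.6, 111.9]
ft_force: [-0.8, -0.3, 0.4]
position: [466.9, -197.7, 112.8]
ft_force: [1.1, 0.8, 0.2]
gripper_width: 11.9
position: [466.9, -197.6, 112.8]
ft_force: [0.5, -1.7, -1.7]
gripper_width: 12.0
pos [ 466.9 -197.6  112.8] psi 167.0 q6 -1.77 w 12.0 F [ 0.5 -1.7 -1.7] t 37.3 -> shift [0.9 0.1 0.8] spin 37.0
```

```bash
python3 -m creep '[[[0,0,0],6.5],[[0,0,0],13],[[0,0,0],19.5],[[0,0,0],26],[[0,0,0],32]]' | grep -E 'ft|grip'; python3 -m creep '[[[0,0,0],5],[[0,0,0],5],[[0,0,0],5]]' | grep -E 'ft|grip'; python3 -c "
from h import *
go(*SC['b'],112,-49.95)"
```

```text
ft_force: [-0.3, -3.0, -1.9]
gripper_width: 11.9
ft_force: [-0.2, -0.2, -1.4]
gripper_width: 11.5
pos [ 466.3 -198.3  112.9] psi 129.9 q6 -1.13 w 11.5 F [-0.2 -0.2 -1.4] t 38.0 -> shift [0.8 0.4 0.8] spin -0.1
```

```bash
python3 -m creep '[[[0,0,0],0],[[0,0,0],0],[[0,0,0],0],[[0,0,0],0],[[0,0,0],0]]' -0.1 | grep -E 'ft|grip'; python3 -m creep '[[[0,0,-20],0],[[0,0,-40],0],[[0,0,-60],0],[[0,0,-60],0]]' | grep -E 'pos|ft|grip';python3 -m creep '[[[0,0,0],-7],[[0,0,0],-14],[[0,0,0],-21],[[0,0,0],-28],[[0,0,0],-35]]' | grep -E 'pos|ft|grip'; python3 -c "
from h import *
go(*SC['d'],170,171)"
```

```text
ft_force: [0.2, 0.3, -0.3]
gripper_width: 43.1
position: [469.0, -198.4, 177.4]
ft_force: [0.8, -0.5, 1.7]
gripper_width: 48.6
position: [468.6, -198.2, 176.4]
ft_force: [-0.8, 0.9, 0.5]
gripper_width: 48.7
pos [ 468.6 -198.2  176.4] psi 165.3 q6 -1.74 w 48.7 F [-0.8  0.9  0.5] t 39.2 -> shift [-144.2  208.1    4.5] spin -5.7
```

```bash
python3 -m creep '[[[-22,32,0],0],[[-45,65,0],0],[[-68,98,0],0],[[-91,131,0],0],[[-114,164,0],0]]' | grep -E 'pos'; python3 -m creep '[[[-22,32,0],-3],[[-31,44,0],-5.5],[[-31,44,0],-5.5],[[-31,44,0],-5.5]]' | grep -E 'pos|ft|grip'; python3 -c "
from h import *
go(*SC['d'],113,171)"
```

```text
position: [621.3, -67.1, 173.8]
position: [662.2, -31.8, 171.8]
ft_force: [0.4, -0.4, 0.1]
gripper_width: 48.3
pos [662.2 -31.8 171.8] psi 170.9 q6 -1.48 w 48.3 F [ 0.4 -0.4  0.1] t 39.9 -> shift [ 1.5 -0.8 58.8] spin -0.1
```

```bash
python3 -m creep '[[[1,-1,20],0],[[1,-1,40],0],[[1,-1,52],0],[[1,-1,58],0],[[1,-1,58],0]]' 0.1| grep -E 'pos|ft'; python3 -m creep '[[[0,0,0],0],[[0,0,0],0],[[0,0,0],0],[[0,0,0],0],[[0,0,0],0]]' 1 30| grep -E 'pos|ft|grip'; python3 -m creep '[[[0,0,0],0],[[0,0,0],0],[[0,0,0],0]]' | grep -E 'pos|ft|grip'; python3 -c "
from h import *
go(*SC['d'],112,-49.95)"
```

```text
position: [659.1, -34.7, 111.7]
ft_force: [0.5, 0.5, -0.6]
position: [659.9, -34.7, 112.8]
ft_force: [-1.0, -0.8, 1.6]
gripper_width: 11.6
position: [659.9, -34.8, 112.9]
ft_force: [-0.6, -1.2, -0.5]
gripper_width: 11.9
pos [659.9 -34.8 112.9] psi 170.8 q6 -1.48 w 11.9 F [-0.6 -1.2 -0.5] t 41.0 -> shift [-0.8  1.3  0.8] spin 40.8
```

```bash
python3 -m creep '[[[0,0,0],7],[[0,0,0],14],[[0,0,0],21],[[0,0,0],28],[[0,0,0],35]]' | grep -E 'ft|grip'; python3 -m creep '[[[0,0,0],5.5],[[0,0,0],5.5],[[0,0,0],5.5]]' | grep -E 'ft|grip'; python3 -c "
from h import *
go(*SC['d'],112,-49.95)"
```

```text
ft_force: [1.6, 2.2, -1.4]
gripper_width: 11.9
ft_force: [0.5, 1.2, -0.7]
gripper_width: 11.8
pos [660.4 -33.6 112.9] psi 130.1 q6 -0.77 w 11.8 F [ 0.5  1.2 -0.7] t 41.7 -> shift [-0.3  0.4  0.9] spin 0.1
```

```bash
python3 -m creep '[[[0,0,0],0],[[0,0,0],0],[[0,0,0],0],[[0,0,0],0],[[0,0,0],0]]' -0.1 | grep -E 'ft|grip'; python3 -m creep '[[[0,0,-20],0],[[0,0,-40],0],[[0,0,-60],0],[[0,0,-60],0]]' | grep -E 'pos|ft|grip'; python3 -c "
from h import *
go(*SC['a'],170,130)
t=shot('top','t9.png'); s=shot('side')
A=cv2.resize(t['image'][145:260,340:470],(440,390),interpolation=cv2.INTER_CUBIC); B=cv2.resize(s['image'][120:220,275:395],(340,390),interpolation=cv2.INTER_CUBIC)
cv2.imwrite('pics/c9.png',np.hstack([A,B]))"
```

```text
ft_force: [-0.3, -0.6, 1.4]
gripper_width: 42.6
position: [663.2, -32.7, 178.1]
ft_force: [0.6, -0.4, 1.6]
gripper_width: 48.6
pos [663.2 -32.7 178.1] psi 130.2 q6 -0.77 w 48.6 F [ 0.6 -0.4  1.6] t 42.4 -> shift [ 128.4 -129.3    5.6] spin 0.2
```

View pics/c9.png

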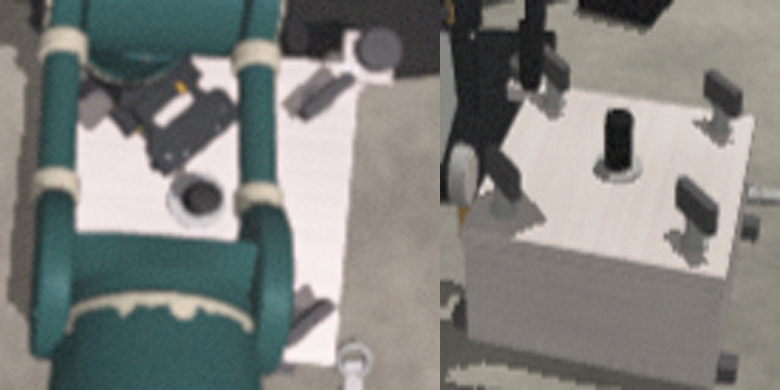

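```bash
python3 -m creep '[[[28,-28,0],0],[[56,-56,0],0],[[84,-84,0],0],[[112,-112,0],0],[[127,-130,0],0]]' | grep -E 'pos'; python3 -m creep '[[[0,0,0],0],[[0,0,0],0]]' | grep -E 'pos|ft|grip'; python3 -c "
from h import *
go(*SC['a'],113,130)"
```

```text
position: [474.1, -18.7, 169.2]
position: [471.7, -18.5, 167.1]
ft_force: [-0.7, -0.7, -0.7]
gripper_width: 48.6
pos [471.7 -18.5 167.1] psi 130.2 q6 -0.77 w 48.6 F [-0.7 -0.7 -0.7] t 43.1 -> shift [-5.4  8.7 54.1] spin 0.2
```

```bash
python3 -m creep '[[[-6,9,0],0],[[-6,9,20],0],[[-6,9,40],0],[[-6,9,52],0],[[-6,9,53],0]]' 0.1| grep -E 'pos|ft'; python3 -m creep '[[[0,0,0],0],[[0,0,0],0],[[0,0,0],0],[[0,0,0],0],[[0,0,0],0]]' 1 35| grep -E 'pos|ft|grip'; python3 -m creep '[[[0,0,0],0],[[0,0,0],0],[[0,0,0],0]]' | grep -E 'pos|ft|grip'; python3 -c "
from h import *
go(*SC['a'],112,85)"
```

```text
position: [481.6, -18.2, 110.9]
ft_force: [-0.9, 0.3, 0.0]
position: [482.5, -18.3, 111.8]
ft_force: [0.5, -0.7, 1.1]
gripper_width: 11.7
position: [482.6, -18.3, 111.9]
ft_force: [0.8, -0.8, -3.4]
gripper_width: 11.7
pos [482.6 -18.3 111.9] psi 130.2 q6 -0.76 w 11.7 F [ 0.8 -0.8 -3.4] t 44.2 -> shift [ 0.8 -0.6 -0.1] spin 45.2
```

```bash
python3 -m creep '[[[0,0,0],7],[[0,0,0],14],[[0,0,0],21],[[0,0,0],28],[[0,0,0],35]]' | grep -E 'ft|grip'; python3 -m creep '[[[0,0,0],6],[[0,0,0],10],[[0,0,0],12],[[0,0,0],12]]' | grep -E 'ft|grip'; python3 -c "
from h import *
print(r.get_obs()['wrist_torque'])
go(*SC['a'],112,85)"
```

```text
ft_force: [1.3, -1.8, -2.1]
gripper_width: 11.6
ft_force: [1.0, -0.2, -2.5]
gripper_width: 11.8
[ 0.17080189 -0.16104881  0.60592859]
pos [482.3 -18.4 111.9] psi 82.9 q6 0.06 w 11.8 F [ 1.  -0.2 -2.5] t 44.9 -> shift [ 0.2 -0.7 -0.1] spin -2.1
```

```bash
python3 -m creep '[[[0,0,0],0],[[0,0,0],0],[[0,0,0],0],[[0,0,0],0],[[0,0,0],0]]' -0.1 | grep -E 'ft|grip'; python3 -m creep '[[[0,0,-20],0],[[0,0,-40],0],[[0,0,-60],0],[[0,0,-60],0]]' | grep -E 'pos|ft|grip';python3 -m creep '[[[0,0,0],-7],[[0,0,0],-14],[[0,0,0],-21],[[0,0,0],-28],[[0,0,0],-35]]' | grep -E 'pos|ft|grip'; python3 -c "
from h import *
go(*SC['c'],172,130)"
```

```text
ft_force: [-0.2, -0.4, -0.4]
gripper_width: 42.8
position: [485.8, -17.4, 176.4]
ft_force: [0.6, -0.1, 0.4]
gripper_width: 48.4
position: [485.4, -17.3, 175.6]
ft_force: [-0.2, 0.1, 0.4]
gripper_width: 48.6
pos [485.4 -17.3 175.6] psi 118.2 q6 -0.56 w 48.6 F [-0.2  0.1  0.4] t 46.1 -> shift [-247.9   48.4    7.5] spin -11.8
```

```bash
python3 -m creep '[[[-39,8,0],0],[[-78,16,0],0],[[-117,24,0],0],[[-156,32,0],0],[[-195,39,0],0]]' | grep -E 'pos'; python3 -m creep '[[[-35,6,0],-6],[[-52,9,0],-11.8],[[-52,9,0],-11.8],[[-52,9,0],-11.8]]' | grep -E 'pos|ft|grip'; python3 -c "
from h import *
go(*SC['c'],112.5,130)"
```

```text
position: [612.7, -172.0, 177.5]
position: [644.9, -214.0, 176.7]
ft_force: [-0.1, 0.2, -0.1]
gripper_width: 48.4
pos [ 644.9 -214.   176.7] psi 129.9 q6 -1.04 w 48.4 F [-0.1  0.2 -0.1] t 46.9 -> shift [ 1.3  2.  64.2] spin -0.1
```

```bash
python3 -m creep '[[[0,1,20],0],[[0,1,40],0],[[0,1,55],0],[[0,1,63],0],[[0,1,63],0]]' 0.1| grep -E 'pos|ft'; python3 -m creep '[[[0,0,0],0],[[0,0,0],0],[[0,0,0],0],[[0,0,0],0],[[0,0,0],0]]' 1 35| grep -E 'pos|ft|grip'; python3 -m creep '[[[0,0,0],0],[[0,0,0],0],[[0,0,0],0]]' | grep -E 'pos|ft|grip'; python3 -c "
from h import *
go(*SC['c'],112,85)"
```

```text
position: [642.8, -212.5, 110.7]
ft_force: [-0.9, -0.0, -0.4]
position: [643.5, -212.7, 112.0]
ft_force: [-1.4, -0.6, 2.6]
gripper_width: 12.1
position: [643.5, -212.7, 112.1]
ft_force: [-0.7, 0.9, -0.7]
gripper_width: 11.7
pos [ 643.5 -212.7  112.1] psi 129.8 q6 -1.03 w 11.7 F [-0.7  0.9 -0.7] t 47.9 -> shift [-1.4  1.3  0.1] spin 44.8
```

```bash
python3 -m creep '[[[0,0,0],7],[[0,0,0],14],[[0,0,0],21],[[0,0,0],28],[[0,0,0],35]]' | grep -E 'ft|grip'; python3 -m creep '[[[0,0,0],6],[[0,0,0],10],[[0,0,0],12],[[0,0,0],12]]' | grep -E 'ft|grip'; python3 -c "
from h import *
print(r.get_obs()['wrist_torque'])
go(*SC['c'],112,85)"
```

```text
ft_force: [3.2, 1.7, -2.4]
gripper_width: 11.7
ft_force: [1.7, -0.1, -1.8]
gripper_width: 11.7
[ 0.19810134 -0.20675492  0.55858821]
pos [ 644.9 -212.2  112.1] psi 82.5 q6 -0.21 w 11.7 F [ 1.7 -0.1 -1.8] t 48.7 -> shift [-0.6  0.6  0.1] spin -2.5
```

```bash
python3 -m creep '[[[0,0,0],0],[[0,0,0],0],[[0,0,0],0],[[0,0,0],0],[[0,0,0],0]]' -0.1 | grep -E 'ft|grip'; python3 -m creep '[[[0,0,-20],0],[[0,0,-40],0],[[0,0,-60],0],[[0,0,-60],0]]' | grep -E 'pos|ft|grip';python3 -m creep '[[[0,0,0],-7],[[0,0,0],-14],[[0,0,0],-21],[[0,0,0],-28],[[0,0,0],-35]]' | grep -E 'pos|ft|grip'; python3 -c "
from h import *
go(*SC['b'],172,130)"
```

```text
ft_force: [-0.6, -0.2, -0.1]
gripper_width: 43.1
position: [647.9, -212.3, 177.5]
ft_force: [-0.6, -0.6, 1.1]
gripper_width: 48.4
position: [647.4, -212.2, 176.2]
ft_force: [0.1, 0.6, -0.1]
gripper_width: 48.7
pos [ 647.4 -212.2  176.2] psi 117.9 q6 -0.82 w 48.7 F [ 0.1  0.6 -0.1] t 49.9 -> shift [  97.9 -153.3    3.3] spin -12.1
```

```bash
python3 -m creep '[[[21,-33,0],0],[[42,-66,0],0],[[63,-99,0],-4],[[84,-132,0],-8],[[97,-154,0],-12]]' | grep -E 'pos'; python3 -m creep '[[[0,0,0],0],[[0,0,0],0]]' | grep -E 'pos|ft|grip'; python3 -c "
from h import *
go(*SC['b'],112.5,130)"
```

```text
position: [461.8, -197.3, 173.4]
position: [460.0, -196.9, 172.3]
ft_force: [-0.2, -0.8, -0.4]
gripper_width: 48.8
pos [ 460.  -196.9  172.3] psi 130.0 q6 -1.13 w 48.8 F [-0.2 -0.8 -0.4] t 50.4 -> shift [-3.5  5.  59.8] spin -0.0
```

```bash
python3 -m creep '[[[-4,5,20],0],[[-4,5,40],0],[[-4,5,52],0],[[-4,5,59],0],[[-4,5,59],0]]' 0.1| grep -E 'pos|ft'; python3 -m creep '[[[0,0,0],0],[[0,0,0],0],[[0,0,0],0],[[0,0,0],0],[[0,0,0],0]]' 1 35| grep -E 'pos|ft|grip'; python3 -m creep '[[[0,0,0],0],[[0,0,0],0],[[0,0,0],0]]' | grep -E 'pos|ft|grip'; python3 -c "
from h import *
go(*SC['b'],112,85)"
```

```text
position: [465.8, -197.2, 111.1]
ft_force: [-0.4, 0.1, 0.1]
position: [466.1, -197.7, 112.0]
ft_force: [-0.9, -0.9, 3.0]
gripper_width: 11.5
position: [466.1, -197.8, 112.0]
ft_force: [-0.5, -0.7, -1.6]
gripper_width: 11.4
pos [ 466.1 -197.8  112. ] psi 130.0 q6 -1.13 w 11.4 F [-0.5 -0.7 -1.6] t 51.5 -> shift [0.3 0.2 0. ] spin 45.0
```

```bash
python3 -m creep '[[[0,0,0],7],[[0,0,0],14],[[0,0,0],21],[[0,0,0],28],[[0,0,0],35]]' | grep -E 'ft|grip'; python3 -m creep '[[[0,0,0],6],[[0,0,0],10],[[0,0,0],12],[[0,0,0],12]]' | grep -E 'ft|grip'; python3 -c "
from h import *
print(r.get_obs()['wrist_torque'])
go(*SC['b'],112,85)"
```

```text
ft_force: [-2.1, -1.9, -0.3]
gripper_width: 11.8
ft_force: [0.4, -0.9, -0.5]
gripper_width: 11.9
[0.01267752 0.02618487 0.40682476]
pos [ 465.5 -197.9  112. ] psi 82.7 q6 -0.30 w 11.9 F [ 0.4 -0.9 -0.5] t 52.3 -> shift [0.6 0.5 0. ] spin -2.3
```

```bash
python3 -m creep '[[[0,0,0],0],[[0,0,0],0],[[0,0,0],0],[[0,0,0],0],[[0,0,0],0]]' -0.1 | grep -E 'ft|grip'; python3 -m creep '[[[0,0,-20],0],[[0,0,-40],0],[[0,0,-60],0],[[0,0,-60],0]]' | grep -E 'pos|ft|grip';python3 -m creep '[[[0,0,0],-7],[[0,0,0],-14],[[0,0,0],-21],[[0,0,0],-28],[[0,0,0],-35]]' | grep -E 'pos|ft|grip'; python3 -c "
from h import *
go(*SC['d'],172,130)"
```

```text
ft_force: [-0.0, 0.8, 0.4]
gripper_width: 43.1
position: [468.6, -198.1, 176.6]
ft_force: [1.0, -0.1, 0.8]
gripper_width: 48.7
position: [468.3, -197.9, 175.7]
ft_force: [-0.3, -0.5, -0.0]
gripper_width: 48.6
pos [ 468.3 -197.9  175.7] psi 118.0 q6 -0.92 w 48.6 F [-0.3 -0.5 -0. ] t 53.4 -> shift [ 54.7 247.3   0.7] spin -12.0
```

```bash
python3 -m creep '[[[8,39,0],0],[[17,78,0],0],[[26,117,0],0],[[34,156,0],0],[[43,195,0],0]]' | grep -E 'pos'; python3 -m creep '[[[8,35,0],-6],[[12,52,0],-12],[[12,52,0],-12],[[12,52,0],-12]]' | grep -E 'pos|ft|grip'; python3 -c "
from h import *
go(*SC['d'],112.5,130)"
```

```text
position: [621.1, -67.1, 172.2]
position: [661.2, -31.4, 170.0]
ft_force: [0.1, -0.1, -0.3]
gripper_width: 48.3
pos [661.2 -31.4 170. ] psi 130.0 q6 -0.76 w 48.3 F [ 0.1 -0.1 -0.3] t 54.2 -> shift [-0.7 -0.8 57.5] spin -0.0
```

```bash
python3 -m creep '[[[-1,-1,20],0],[[-1,-1,40],0],[[-1,-1,50],0],[[-1,-1,56],0],[[-1,-1,56],0]]' 0.1| grep -E 'pos|ft'; python3 -m creep '[[[0,0,0],0],[[0,0,0],0],[[0,0,0],0],[[0,0,0],0],[[0,0,0],0]]' 1 35| grep -E 'pos|ft|grip'; python3 -m creep '[[[0,0,0],0],[[0,0,0],0],[[0,0,0],0]]' | grep -E 'pos|ft|grip'; python3 -c "
from h import *
go(*SC['d'],112,85)"
```

```text
position: [658.9, -34.8, 112.1]
ft_force: [-0.5, 0.6, -0.6]
position: [660.2, -34.1, 113.3]
ft_force: [1.8, 2.6, 1.2]
gripper_width: 12.0
position: [660.2, -34.0, 113.4]
ft_force: [-0.0, 0.9, -1.2]
gripper_width: 11.7
pos [660.2 -34.  113.4] psi 129.9 q6 -0.76 w 11.7 F [-0.   0.9 -1.2] t 55.3 -> shift [-0.1  0.8  1.4] spin 44.9
```

```bash
python3 -m creep '[[[0,0,0],7],[[0,0,0],14],[[0,0,0],21],[[0,0,0],28],[[0,0,0],35]]' | grep -E 'ft|grip'; python3 -m creep '[[[0,0,0],6],[[0,0,0],10],[[0,0,0],12],[[0,0,0],12]]' | grep -E 'ft|grip'; python3 -c "
from h import *
print(r.get_obs()['wrist_torque'])
go(*SC['d'],112,85)"
```

```text
ft_force: [2.8, 1.9, -2.0]
gripper_width: 11.6
ft_force: [2.1, 0.9, -1.3]
gripper_width: 12.1
[ 0.28787382 -0.20417792  0.51737668]
pos [661.1 -33.7 113.4] psi 82.6 q6 0.06 w 12.1 F [ 2.1  0.9 -1.3] t 56.0 -> shift [ 0.1 -0.2  1.4] spin -2.4
```

```bash
python3 -m creep '[[[0,0,0],0],[[0,0,0],0],[[0,0,0],0],[[0,0,0],0],[[0,0,0],0]]' -0.1 | grep -E 'ft|grip'; python3 -m creep '[[[0,0,-20],0],[[0,0,-40],0],[[0,0,-60],0],[[0,0,-80],0]]' | grep -E 'pos|ft|grip';python3 -m creep '[[[39,0,0],0],[[78,0,0],0],[[117,0,0],0],[[156,0,0],0],[[195,0,0],0]]' | grep -E 'pos|ft|grip'; python3 -m creep '[[[0,0,0],0],[[0,0,0],0],[[0,0,0],0]]' >/dev/null; python3 -c "
from h import *
t=shot('top','t10.png'); s=shot('side','s10.png')
A=cv2.resize(t['image'][145:260,340:470],(440,390),interpolation=cv2.INTER_CUBIC); B=cv2.resize(s['image'][120:220,275:395],(340,390),interpolation=cv2.INTER_CUBIC)
cv2.imwrite('pics/c10.png',np.hstack([A,B]))
go(0,0,0)"
```

```text
ft_force: [-0.1, 0.1, -0.3]
gripper_width: 43.6
position: [660.8, -32.3, 194.2]
ft_force: [1.0, -0.6, 0.3]
gripper_width: 48.6
position: [686.1, 162.5, 190.8]
ft_force: [0.8, -0.3, 0.4]
gripper_width: 48.0
pos [686.  161.1 190.8] psi 82.5 q6 0.34 w 48.8 F [ 0.1 -1.  -0.2] t 57.5 -> shift [-245.9 -659.3  194.4] spin 0.0
```

View pics/c10.png

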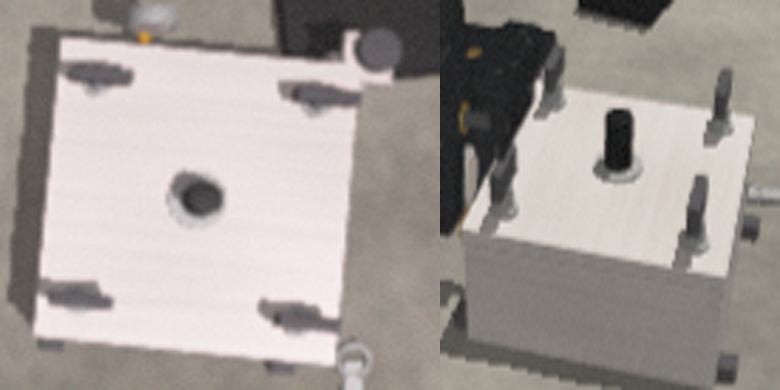

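View pics/s10.png

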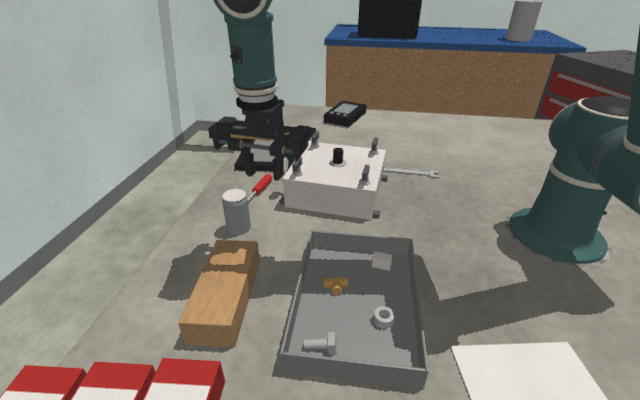

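The lid is shut and all four bars run along the chamber's y. The crate holds only the spacer, tee, collar and bolt, and the can, carton, driver and spanner have not moved.

```bash
python3 -c "
from workcell import r
print(r.job_done())"
```

```text
the job is handed in; nothing more can be done
None
```

I put the three pressure sensors that were in the crate into the chamber and swung the lid shut against its stop. I then tightened the screws in the order a, c, b, d, first to 45° each, then to the stop. The job was handed in at about 57.5 s on the robot's clock, and no verdict was reported.

**Sensors:** all three were seen lying flat in the chamber before the lid closed. The spacer, tee, collar and bolt are still in the crate.

**Lid:** under a firm push it stopped at 130.1° about its post, where the shut position works out at 130.05°.

**Screws:**
- First pass: the gripper headings put all four bars at 45°, to within about half a degree.
- Second pass: each screw met a hard stop at 0.4 to 0.6 N m, with the gripper about 2° past 90°. The last pictures show all four bars along the chamber's y.

**Bystanders:** the oil can, carton, driver and spanner look unmoved in the last side picture, checked by eye only.

**Checks that failed or disagreed:**
- My automatic measurement of the bar angles was spoiled by shadows, so I read the starting angles from the pictures instead.
- The first grip on screw a closed on its 16 mm stem. I raised the gripper and gripped the bar before turning it.
- While picking the second sensor, the fingers touched the crate floor at about 11 N.

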